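# Fit the palm collar to the sloping crimping press and work its plunger

### The arm

A 6-joint arm with a two-finger parallel gripper is mounted at the origin on the work surface. World frame = base frame: x ahead of the robot, y to its left, z up, the work surface at z = 0. Lengths are in m, angles in rad, forces in N, time in s.
With the tool pointing down it reaches from about 0.225 to 0.875 m from the base axis. Payload 3.4 kg.
Tool frame: the origin (TCP) lies at the very end of the fingers, on their centre line; the grasp point (between the pads) lies manip.grip_point_offset behind it (manip.grip_point_offset is the distance from the TCP to the grasp point, in m); z points along the fingers, y is the line along which they close (so a half turn about z gives the same grasp; the last joint's range is limited). The gripper opens to 85 mm and grips with 20 to 120 N. Pads are 22 mm wide; open, the fingers measure 114 mm over their backs; the gripper's body (76 mm by 85 mm) begins 54 mm behind the grasp point. The pads swing forward as they close: fully open they stand 13 mm farther back than shut.
Start: joints at [1.058, 0.276, 1.505, -0, 1.361, -0.121], TCP at [0.22, 0.531, 0.231] pointing down, gripper open.
Joint ranges: [-2.89, 2.89], [-0.75, 2.08], [0.22, 2.7], [-1.18, 4.32], [0.11, 2.71], [-2.7, 2.7]. Speed limits (rad/s): [2.57, 2.57, 3.14, 3.14, 3.14, 3.14].

### API

Orientations are given as a unit quaternion [w, x, y, z].
In Python, from rig import manip gives the robot as it stands.
- The arm moves only by the shell command python3 -m pendant 'ROWS' [FORCE]. ROWS is JSON, a list of rows, each an object of numbers: "jaw": the opening, from -1 (shut) to 1 (fully open); "tx", "ty", "tz": the shift along the world's x, y, z in cm; "ax", "ay", "az": the turn, a rotation vector about the world's x, y, z in degrees. In form: [{"jaw": .., "tx": .., "ty": .., "tz": .., "ax": .., "ay": .., "az": ..}, ...]. A call has 1 to 10 rows; each row is the pose to reach, as a shift and turn from the pose commanded when the call began; what a row does not reach only later rows make up. A row lasts 1/8 s, in which the tool goes at most 62.5 mm and 10.7 degrees, less where a joint would pass 70% of its speed; a pose out of reach is approached as far as the arm can. A call with a gripper value outside its range is refused whole. The fingers move at their own pace and stop on an object; FORCE is the grip in N (left out, the last holds). Time passes only in rows, so rows that repeat a pose let the fingers close. It gives the time, the measured TCP pose, the force, the opening and the grip force at its end, in the units of the state.
- manip.get_state(): the state, without advancing time (a new reading comes with each control period).
- manip.get_image(name): name is "side" or "top"; returns a dict with "pixels" (400x640x3 uint8, blue, green, red), "depth" (400x640 float32, m along the optical axis (not along the pixel's ray), 0 where there is no reading), "fx", "fy", "cx", "cy" (pixels), "pose" (4x4, takes a point from camera to world coordinates). Camera axes: x right, y down, z forward; pixel columns grow to the right and rows downward; lengths in m; the calibration is good to about 2 mm. A picture is of the moment at which its call begins.
- manip.sign_off(): hands the job in; it is judged then, once.
The state is a dict: "clock": time; "qpos": joint angles; "qd": joint speeds; "effort": joint torques, N m; "position": TCP position; "ee_rot": TCP orientation; "contact_force": force on the tool from outside, world axes, zero at the start; "moment": the same for the moment, N m; "width": finger opening in m; "gripper_force": force on a finger pad.
Only numpy, scipy, OpenCV 4.12 (cv2) and the standard library are available. Lean on these libraries where they do the work, as an engineer would, in place of code of your own. Each camera call takes 0.05 s, during which the arm holds its last target. There are 200 camera calls.

### The job

Slide the steel palm collar (the wide, low ring) over the bare stem of the sloping crimping press until it sits flat on the stem's shoulder, and let go of it with the stem up. Then press the collar and stem down along their slope until you feel the stop inside the press (its depth differs from one setting to the next), without leaning on it hard once it is there, hold it at the stop for two seconds, and let it come all the way back up with the collar still on. Leave the other things on the table where they are.

Things in the scene. Friction and masses are not known exactly. Their poses are not given: they have to be found in the camera images.
- press: Fixed grey crimping press, about 150 mm tall, on a flat base 190 x 110 x 12 mm (x -90 to +100, y +-55). Its head (column, 50 mm wide guide block, plunger stem) leans 30 degrees from vertical to the front (-x). Origin under the base, x to the back, z up. Nothing stands above the stem along its slope.
- stem (a joint): Travel of the spring plunger stem into the press along its own slope: 0 up (free), growing as it is pressed. The stop is set by a screw hidden inside the guide block, anywhere from 4 to 13.5 mm down, and can only be felt: the spring alone pushes back with 5 N at the top, 8 N at 4 mm and 13 N at 13.5 mm; at the stop the force rises steeply. More than 40 N on the stem damages the press.
- stem_shoulder (a point): Centre of the upper face of the stem's shoulder, a round steel flange of 30 mm diameter and 6 mm thickness; z points outward along the stem (up and towards the press's front, 30 degrees from vertical), y level across the press. It moves with the stem.
- stem_tip (a point): Top end of the bare steel stem, 16 mm beyond the shoulder along z; the stem is 14 mm in diameter, and its last 4 mm taper to 6 mm. Same axes as stem_shoulder.
- collar: Loose steel palm collar: ring of 40 mm outer diameter, 18 mm through hole, 18 mm high, about 0.14 kg, lying flat on the table; either face may go down. Origin at the centre of its underside, z along its axis. Seated on the shoulder, its top face stands 2 mm above the stem's tip.
- bushing: Bystander: narrow tall steel bushing, 28 mm diameter, 30 mm high, 8 mm hole, which does not fit the stem; standing. It and the collar swap places at random. Origin under its centre.
- bowl: Bystander: yellow ceramic pinch bowl, 86 mm across, 34 mm high. Origin under its centre.
- bead_jar: Bystander: clear round bead container with white screw cap, 60 mm diameter, 44 mm high. Origin under its centre.
- spool: Bystander: copper spool, 38 mm diameter, 30 mm high, standing. Origin under its centre.
- pliers: Bystander: blue-handled pliers lying along their x, 150 mm long, 70 mm wide, 14 mm high. Origin at the pivot, on the table.
- brush: Bystander: small brush lying along its x, about 150 mm long. Origin under its middle.
Things that resemble listed ones, but are neither listed nor needed, are in the scene too. What is shaped like the collar but yellow is not meant. What is shaped like the press but red is not meant.

How it is judged:
By the outcome, as a careful person would: the job done as asked, in the order asked, and still so for the second after the job is handed in, with the robot touching nothing.
It also fails if it takes over 54 s, if anything falls off the work surface, if the arm or the gripper's body presses on something with over 40 N, if the wrist force passes 120 N, or if a joint passes its speed limit or range.

## Working session

There is one attempt and no reset: what is moved stays moved. The work goes in short steps, Python scripts to look and compute and a shell command to move; the robot and the scene stay as the last step left them, time stands still between calls to the robot, and variables do not carry over. Pictures are saved under pics/ and viewed, at most 10 in all, crops included, and the job is handed in when it is done.

```bash
ls; mkdir -p pics; cat > h.py <<'E'
import numpy as np,cv2
from rig import manip
def grab(n):
    d=manip.get_image(n); np.savez(f'/tmp/{n}.npz',**{k:np.asarray(v) for k,v in d.items()}); return d
def pts(d):
    v,u=np.mgrid[0:400,0:640]; z=d['depth']
    P=np.stack([(u-d['cx'])/d['fx']*z,(v-d['cy'])/d['fy']*z,z],-1)
    T=np.asarray(d['pose']); return P@T[:3,:3].T+T[:3,3]
E
python3 - <<'E'
from h import *
print(manip.grip_point_offset, manip.get_state())
for n in('top','side'):
    d=grab(n); cv2.imwrite(f'pics/{n}0.png',d['pixels']); print(n,d['fx'],d['fy'],d['cx'],d['cy'],np.round(d['pose'],3).tolist())
E
```

```text
pics
0.0187 {'clock': 0.0, 'qpos': array([ 1.05800749e+00,  2.76596393e-01,  1.50613978e+00,  2.19989354e-06,
        1.36071762e+00, -1.21010686e-01]), 'qd': array([-0.00128074, -0.00094912,  0.00129824, -0.00043719, -0.00040145,
       -0.00064268]), 'effort': array([ 3.56504688e-04, -4.16772687e+01, -2.45806450e+01, -1.24050898e-04,
        1.11370548e-02, -3.64660673e-05]), 'position': array([0.21929757, 0.53095658, 0.23043628]), 'ee_rot': array([-2.91007794e-04,  1.94638826e-01,  9.80874539e-01, -8.83896683e-04]), 'contact_force': array([ 0.17676937, -0.78365619,  0.27597296]), 'moment': array([0.02274522, 0.03344111, 0.01340853]), 'gripper_force': 0.0, 'width': 0.0851075807858076}
top 429.156757738608 429.156757738608 321.4909837504716 200.005239741993 [[0.021, -0.988, 0.154, 0.356], [-1.0, -0.021, 0.001, 0.032], [0.002, -0.154, -0.988, 1.307], [0.0, 0.0, 0.0, 1.0]]
side 478.5567818174203 478.5567818174203 320.5918512621736 200.20674876246568 [[0.981, -0.115, 0.153, 0.34], [-0.191, -0.593, 0.782, -0.876], [0.001, -0.797, -0.604, 0.828], [0.0, 0.0, 0.0, 1.0]]
```

View pics/top0.png

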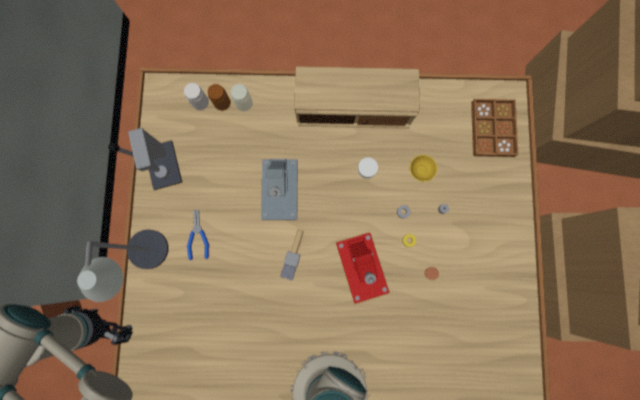

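View pics/side0.png

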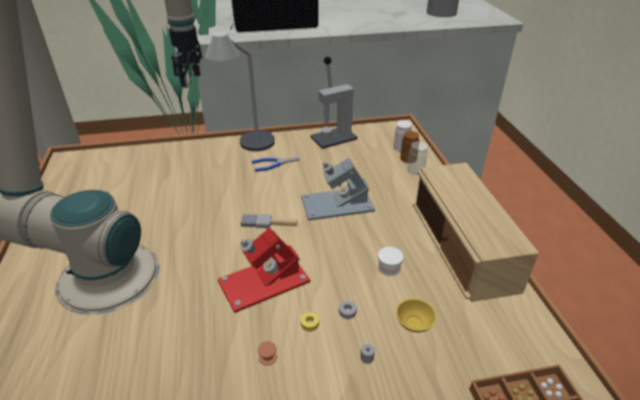

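The top view shows the grey press at about (279,189), the collar at (403,212), the bushing at (444,209) and the yellow decoy ring at (409,241). The side view shows the collar at (347,309) and the press stem at about (327,168). Next I'll measure them.

```bash
python3 - <<'E'
from h import *
t=dict(np.load('/tmp/top.npz')); s=dict(np.load('/tmp/side.npz'))
a=cv2.resize(t['pixels'][150:230,250:330],(480,480),interpolation=cv2.INTER_CUBIC)
b=cv2.resize(s['pixels'][150:225,295:385],(576,480),interpolation=cv2.INTER_CUBIC)
cv2.imwrite('pics/pt.png',a); cv2.imwrite('pics/ps.png',b)
for d,n,(r0,r1,c0,c1) in((t,'t',(200,225,390,418)),(s,'s',(295,325,333,362)),(t,'tb',(200,220,435,455))):
    P=pts(d)[r0:r1,c0:c1].reshape(-1,3)
    m=(P[:,2]>0.006)&(P[:,2]<.06)
    Q=P[m]; print(n,m.sum(),Q.min(0),Q.max(0),np.median(Q,0))
    top=Q[Q[:,2]>Q[:,2].max()-.006]; print('  top',len(top),top.mean(0),(top.min(0)+top.max(0))/2)
# press
P=pts(t); R=P[150:230,250:310].reshape(-1,3)
m=(R[:,2]>.006)&(R[:,2]<.018); B=R[m][:,:2].astype(np.float32)
print('base',m.sum(),cv2.minAreaRect(B))
H=R[R[:,2]>.03]; print('head',len(H),H.min(0),H.max(0))
P2=pts(s)[150:225,295:385].reshape(-1,3); m=(P2[:,2]>.006)&(P2[:,2]<.018)
print('base s',cv2.minAreaRect(P2[m][:,:2].astype(np.float32)))
H=P2[P2[:,2]>.03]; print('head s',len(H),H.min(0),H.max(0))
E
```

```text
t 122 [ 0.49268386 -0.24017685  0.00608872] [ 0.55504311 -0.17622949  0.02281479] [ 0.52586389 -0.21418613  0.01674004]
  top 59 [ 0.5279339  -0.21379357  0.01881156] [ 0.52724202 -0.21388757  0.01982181]
s 246 [ 0.50930636 -0.23648659  0.00628796] [ 0.54845911 -0.19526364  0.02255381] [ 0.52818131 -0.22009465  0.01689762]
  top 133 [ 0.52923183 -0.21605772  0.01827855] [ 0.52882799 -0.21511486  0.01961889]
tb 85 [ 0.51143629 -0.35090882  0.00600102] [ 0.55763874 -0.32085067  0.0354549 ] [ 0.53618642 -0.33217745  0.02839046]
  top 30 [ 0.53775177 -0.33385027  0.03162402] [ 0.53580645 -0.33450219  0.03246729]
base 1434 ((0.5942845344543457, 0.1636442393064499), (0.23767568171024323, 0.17908820509910583), 0.5325607657432556)
head 741 [0.3562145  0.03237219 0.03094826] [0.67415925 0.19144814 1.30675594]
base s ((0.5932152271270752, 0.24020087718963623), (0.3420553207397461, 0.2181866317987442), 81.44284057617188)
head s 1243 [ 0.33987859 -0.87595866  0.03029097] [0.67476437 0.19375138 0.8282463 ]
```

View pics/pt.png

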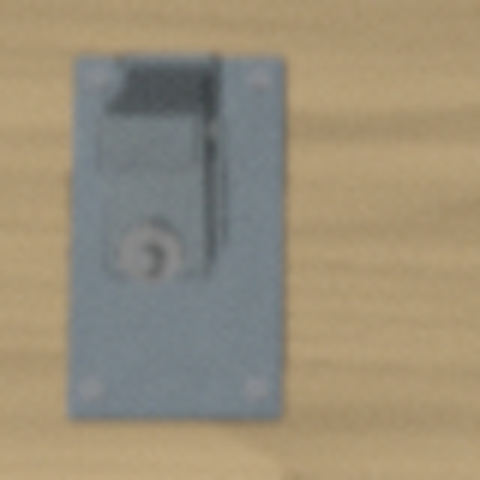

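View pics/ps.png

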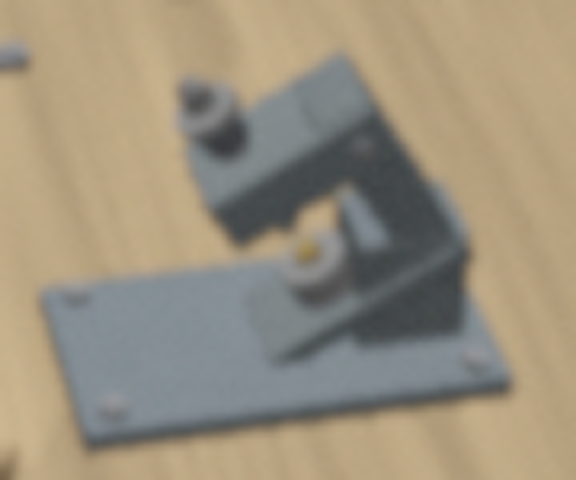

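The top crop shows the stem tip at about (152,260) in the crop and the shoulder centre at (150,252). The side crop shows the tip at about (190,88) and the shoulder ring at (207,112). I'll triangulate both and get the yaw from the base edges.

```bash
cat >> h.py <<'E'
def ray(d,u,v):
    T=np.asarray(d['pose']); r=T[:3,:3]@np.array([(u-d['cx'])/d['fx'],(v-d['cy'])/d['fy'],1]); return T[:3,3],r/np.linalg.norm(r)
def onz(d,u,v,z):
    o,r=ray(d,u,v); return o+r*(z-o[2])/r[2]
def tri(a,b):
    (o1,r1),(o2,r2)=a,b; k=np.linalg.lstsq(np.stack([r1,-r2],1),o2-o1,rcond=None)[0]
    p,q=o1+k[0]*r1,o2+k[1]*r2; return (p+q)/2,np.linalg.norm(p-q)
def quat_pose(): 
    from scipy.spatial.transform import Rotation as R
    s=manip.get_state(); q=s['ee_rot']; return s,R.from_quat(np.r_[q[1:],q[0]])
E
python3 - <<'E'
from h import *
t=dict(np.load('/tmp/top.npz')); s=dict(np.load('/tmp/side.npz'))
ct=lambda x,y:(250+(x+.5)/6-.5,150+(y+.5)/6-.5)
cs=lambda x,y:(295+(x+.5)/6.4-.5,150+(y+.5)/6.4-.5)
tip=tri(ray(t,*ct(152,261)),ray(s,*cs(189,88))); sh=tri(ray(t,*ct(150,252)),ray(s,*cs(209,114)))
print('tip',tip,'sh',sh)
for p in((75,58),(287,58),(284,418),(69,418)): print('top corner',onz(t,*ct(*p),.012))
for p in((43,290),(88,440),(510,383)): print('side corner',onz(s,*cs(*p),.012))
# base mask, by colour
for d,(r0,r1,c0,c1) in((t,(150,230,250,310)),(s,(150,225,295,385))):
    im=d['pixels'].astype(int)[r0:r1,c0:c1]; m=((im[...,0]-im[...,2])>-5).astype(np.uint8)
    n,l,st,_=cv2.connectedComponentsWithStats(m); k=1+st[1:,4].argmax(); v,u=np.nonzero(l==k)
    Q=np.array([onz(d,a+c0,b+r0,.012)[:2] for a,b in zip(u,v)],np.float32)
    print('rect',cv2.minAreaRect(Q))
    P=pts(d)[r0:r1,c0:c1].reshape(-1,3); P=P[(P[:,2]>.085)&(P[:,2]<.2)]
    best=0;rng=np.random.default_rng(0)
    for _ in range(500):
        a,b,c=P[rng.choice(len(P),3,False)]; nn=np.cross(b-a,c-a); L=np.linalg.norm(nn)
        if L<1e-6: continue
        nn/=L; i=abs((P-a)@nn)<.002
        if i.sum()>best: best=i.sum();I=i
    Q=P[I]; nn=np.linalg.svd(Q-Q.mean(0))[2][2]; nn*=np.sign(nn[2]); print('plane',best,len(P),nn,np.degrees(np.arccos(nn[2])),np.degrees(np.arctan2(nn[1],nn[0])),Q.mean(0))
    pt=P[P[:,2]>0]; h=(pt-Q.mean(0))@nn; S=pt[(h>.008)&(h<.05)]; print('above',len(S),S.mean(0) if len(S) else'', np.sort(h)[-8:])
# collar: annulus centroid
for d,(r0,r1,c0,c1) in((t,(195,230,388,420)),(s,(290,328,330,365))):
    im=d['pixels'].astype(int)[r0:r1,c0:c1]; m=((im[...,0]-im[...,2])>-5).astype(np.uint8)
    cn,_=cv2.findContours(m,0,1); c=max(cn,key=cv2.contourArea); v=c[:,0]
    Q=np.array([onz(d,a+c0,b+r0,.018)[:2] for a,b in v],np.float32); print('collar',cv2.minEnclosingCircle(Q),cv2.fitEllipse(Q),Q.min(0),Q.max(0))
E
```

```text
tip (array([0.55302772, 0.16158994, 0.14655732]), np.float64(0.0011425889859978705)) sh (array([0.56101895, 0.16433615, 0.13083961]), np.float64(0.0010510269731283514))
top corner [0.68193314 0.22030547 0.012     ]
top corner [0.68432726 0.11087331 0.012     ]
top corner [0.49749585 0.1068004  0.012     ]
top corner [0.49515791 0.21537928 0.012     ]
side corner [0.49739647 0.21543596 0.012     ]
side corner [0.49902881 0.10734241 0.012     ]
side corner [0.68387546 0.11090599 0.012     ]
rect ((0.5888768434524536, 0.16481927037239075), (0.18457917869091034, 0.10486876964569092), 1.7426810264587402)
plane 241 608 [-0.54280258  0.01754255  0.83967709] 32.893962897469954 178.148932385374 [0.59318252 0.16384004 0.12291366]
above 89 [0.55746209 0.16304718 0.13725321] [0.04343543 0.04370841 0.04387511 0.04463408 0.0447445  0.04498985
 0.04589944 0.04689714]
rect ((0.5947306156158447, 0.24105973541736603), (0.1976986676454544, 0.2698920667171478), 0.9941360950469971)
plane 229 728 [-0.53312917 -0.03168345  0.84544039] 32.28084942251704 -176.59895670949766 [0.59088493 0.16102218 0.11998921]
above 111 [0.56027317 0.15983949 0.13256206] [0.04186384 0.04242053 0.04322264 0.04366544 0.04499893 0.04515089
 0.04523438 0.04676819]
collar ((0.5283650755882263, -0.21428559720516205), 0.018045717850327492) ((0.5280587673187256, -0.2144436240196228), (0.03159196674823761, 0.03400038927793503), 39.42136001586914) [ 0.5105727  -0.23209985] [ 0.5442884  -0.19875172]
collar ((0.5280793905258179, -0.2192336767911911), 0.022116294130682945) ((0.527827799320221, -0.2190169095993042), (0.033643532544374466, 0.042846743017435074), 162.95761108398438) [ 0.5102464 -0.24115  ] [ 0.54587305 -0.19759305]
```

```bash
python3 -m pendant '[{"jaw":1,"tx":30.9,"ty":-74.6,"tz":0,"az":22.4},{"jaw":1,"tx":30.9,"ty":-74.6,"tz":0,"az":22.4},{"jaw":1,"tx":30.9,"ty":-74.6,"tz":0,"az":22.4},{"jaw":1,"tx":30.9,"ty":-74.6,"tz":0,"az":22.4},{"jaw":1,"tx":30.9,"ty":-74.6,"tz":0,"az":22.4},{"jaw":1,"tx":30.9,"ty":-74.6,"tz":0,"az":22.4},{"jaw":1,"tx":30.9,"ty":-74.6,"tz":0,"az":22.4},{"jaw":1,"tx":30.9,"ty":-74.6,"tz":0,"az":22.4},{"jaw":1,"tx":30.9,"ty":-74.6,"tz":0,"az":22.4},{"jaw":1,"tx":30.9,"ty":-74.6,"tz":0,"az":22.4}]' 40; python3 -c "
from h import *
s,R=quat_pose();print(s['position'],s['qpos'],R.as_matrix())"
```

```text
[0.21931334 0.53101971 0.23051747] [ 1.05804416e+00  2.76555972e-01  1.50599385e+00 -8.11144843e-06
  1.36073313e+00 -1.20992446e-01] [[-9.24239169e-01  3.81813152e-01 -8.22307232e-04]
 [ 3.81813987e-01  9.24238010e-01 -1.47681045e-03]
 [ 1.96141949e-04 -1.67889446e-03 -9.99998571e-01]]invalid input at $[0]: expected keys jaw, tx, ty, tz, ax, ay, az
```

All keys are required in each row.

```bash
python3 -m pendant '[{"jaw":1,"tx":30.9,"ty":-74.6,"tz":0,"ax":0,"ay":0,"az":22.4},{"jaw":1,"tx":30.9,"ty":-74.6,"tz":0,"ax":0,"ay":0,"az":22.4},{"jaw":1,"tx":30.9,"ty":-74.6,"tz":0,"ax":0,"ay":0,"az":22.4},{"jaw":1,"tx":30.9,"ty":-74.6,"tz":0,"ax":0,"ay":0,"az":22.4},{"jaw":1,"tx":30.9,"ty":-74.6,"tz":0,"ax":0,"ay":0,"az":22.4},{"jaw":1,"tx":30.9,"ty":-74.6,"tz":0,"ax":0,"ay":0,"az":22.4},{"jaw":1,"tx":30.9,"ty":-74.6,"tz":0,"ax":0,"ay":0,"az":22.4},{"jaw":1,"tx":30.9,"ty":-74.6,"tz":0,"ax":0,"ay":0,"az":22.4},{"jaw":1,"tx":30.9,"ty":-74.6,"tz":0,"ax":0,"ay":0,"az":22.4},{"jaw":1,"tx":30.9,"ty":-74.6,"tz":0,"ax":0,"ay":0,"az":22.4}]' 40; python3 -c "
from h import *
s,R=quat_pose();print(s['position'],s['qpos'],R.as_matrix())"
```

```text
clock: 1.35
position: [0.4572, -0.0432, 0.2312]
ee_rot: [0.0, 0.001, 1.0, 0.0]
contact_force: [0.6, 0.8, -0.3]
width: 0.0853
gripper_force: 0.0
[ 0.45715748 -0.04318574  0.23121941] [-2.46382785e-01  1.00038674e-01  1.73332862e+00  6.19408762e-04
  1.30820929e+00 -1.81590200e+00] [[-9.99998953e-01  1.43784447e-03  1.61523149e-04]
 [ 1.43793732e-03  9.99998800e-01  5.76181425e-04]
 [-1.60694496e-04  5.76413082e-04 -9.99999821e-01]]
```

```bash
python3 -m pendant '[{"jaw":1,"tx":6.9,"ty":-16.8,"tz":0,"ax":0,"ay":0,"az":0},{"jaw":1,"tx":6.9,"ty":-16.8,"tz":0,"ax":0,"ay":0,"az":0},{"jaw":1,"tx":6.9,"ty":-16.8,"tz":-6,"ax":0,"ay":0,"az":0},{"jaw":1,"tx":6.9,"ty":-16.8,"tz":-12,"ax":0,"ay":0,"az":0},{"jaw":1,"tx":6.9,"ty":-16.8,"tz":-17,"ax":0,"ay":0,"az":0},{"jaw":1,"tx":6.9,"ty":-16.8,"tz":-17,"ax":0,"ay":0,"az":0},{"jaw":1,"tx":6.9,"ty":-16.8,"tz":-17,"ax":0,"ay":0,"az":0},{"jaw":1,"tx":6.9,"ty":-16.8,"tz":-17,"ax":0,"ay":0,"az":0}]'
```

```text
clock: 2.35
position: [0.528, -0.21, 0.0644]
ee_rot: [0.003, 0.0, 1.0, -0.001]
contact_force: [-0.3, 0.1, 0.3]
width: 0.0855
gripper_force: 0.0
```

```bash
python3 -m pendant '[{"jaw":1,"tx":0,"ty":-0.5,"tz":-3,"ax":0,"ay":0,"az":0},{"jaw":1,"tx":0,"ty":-0.5,"tz":-6,"ax":0,"ay":0,"az":0},{"jaw":1,"tx":0,"ty":-0.5,"tz":-6,"ax":0,"ay":0,"az":0},{"jaw":-0.4,"tx":0,"ty":-0.5,"tz":-6,"ax":0,"ay":0,"az":0},{"jaw":-0.4,"tx":0,"ty":-0.5,"tz":-6,"ax":0,"ay":0,"az":0},{"jaw":-0.4,"tx":0,"ty":-0.5,"tz":-6,"ax":0,"ay":0,"az":0},{"jaw":-0.4,"tx":0,"ty":-0.5,"tz":-6,"ax":0,"ay":0,"az":0},{"jaw":-0.4,"tx":0,"ty":-0.5,"tz":-6,"ax":0,"ay":0,"az":0}]' 40
```

```text
clock: 3.35
position: [0.5269, -0.2147, 0.003]
ee_rot: [0.001, 0.0, 1.0, -0.001]
contact_force: [-0.5, 0.2, 5.7]
width: 0.0379
gripper_force: 40.1
```

```bash
python3 -m pendant '[{"jaw":-0.4,"tx":0,"ty":0,"tz":5,"ax":0,"ay":0,"az":0},{"jaw":-0.4,"tx":0,"ty":5,"tz":11,"ax":0,"ay":0,"az":0},{"jaw":-0.4,"tx":0,"ty":10,"tz":17,"ax":0,"ay":0,"az":0},{"jaw":-0.4,"tx":0,"ty":14,"tz":22,"ax":0,"ay":0,"az":0},{"jaw":-0.4,"tx":0,"ty":14,"tz":22,"ax":0,"ay":0,"az":0},{"jaw":-0.4,"tx":0,"ty":14,"tz":22,"ax":0,"ay":0,"az":0},{"jaw":-0.4,"tx":0,"ty":14,"tz":22,"ax":0,"ay":0,"az":0}]'
python3 - <<'E'
from h import *
s,R=quat_pose(); tcp=s['position']; print(tcp,s['width'],R.as_matrix().round(4).tolist())
d=grab('side'); T=np.asarray(d['pose']); p=T[:3,:3].T@(tcp-T[:3,3]); u=p[0]/p[2]*d['fx']+d['cx']; v=p[1]/p[2]*d['fy']+d['cy']; print('tcp px',u,v)
u0,v0=int(u)-45,int(v)-45; u0=max(u0,0);v0=max(v0,0); print(u0,v0)
cv2.imwrite('pics/grasp.png',cv2.resize(d['pixels'][v0:v0+80,u0:u0+90],None,fx=6,fy=6,interpolation=cv2.INTER_CUBIC))
E
```

```text
clock: 4.22
position: [0.5251, -0.0746, 0.2204]
ee_rot: [-0.001, 0.0, 1.0, -0.0]
contact_force: [-0.9, -0.0, -1.9]
width: 0.0384
gripper_force: 41.6
[ 0.52508676 -0.07456945  0.2203837 ] 0.03837336944371839 [[-1.0, 0.0008, -0.0018], [0.0008, 1.0, -0.0002], [0.0018, -0.0002, -1.0]]
tcp px 333.54386098962385 194.40768933824972
288 149
```

View pics/grasp.png

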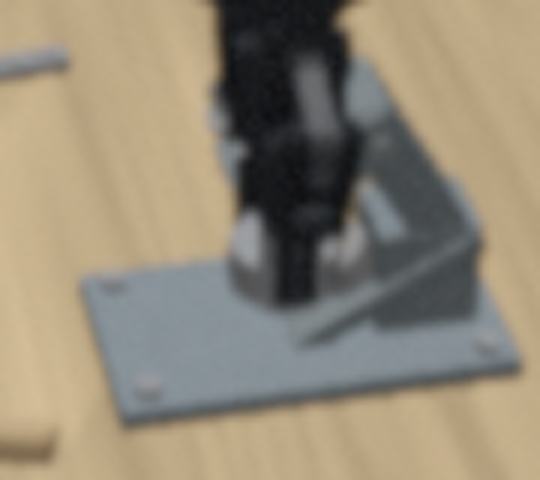

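The collar is held level. Its edges are at about 228 and 372 in the crop, and the finger is centred near 298. I'll quantify the collar's offset from the TCP using depth.

```bash
python3 - <<'E'
from h import *
from scipy.optimize import least_squares
s=manip.get_state(); tcp=s['position']
d=dict(np.load('/tmp/side.npz')); P=pts(d); im=d['pixels'].astype(int)
D=P-tcp; m=(abs(D[...,0])<.035)&(abs(D[...,1])<.035)&(D[...,2]>-.012)&(D[...,2]<.03)
g=im.sum(-1)
Q=D[m]; G=g[m]; v,u=np.nonzero(m)
L=G>240
print(m.sum(),L.sum())
C=Q[L]; print(C.min(0),C.max(0),np.percentile(C,[5,50,95],axis=0))
for z0,z1 in((-.005,.003),(.003,.009),(.0,.014)):
    A=C[(C[:,2]>z0)&(C[:,2]<z1)&(C[:,1]<.003)]
    if len(A)<6: continue
    f=least_squares(lambda c:np.hypot(A[:,0]-c[0],A[:,1]-c[1])-.02,[0,0],loss='soft_l1',f_scale=.001); print(z0,len(A),f.x,abs(f.fun).mean())
F=Q[(G<150)&(Q[:,2]<.02)]; print('finger',len(F),F.min(0),F.max(0),np.median(F,0))
# row extents in image at collar rows
for r in range(v.min(),v.max()+1,2):
    k=(v==r)&L
    if k.any(): print(r,u[k].min(),u[k].max(),np.round(D[r,u[k].min()],4),np.round(D[r,u[k].max()],4))
E
```

```text
215 131
[-0.01736735 -0.03118881 -0.00116452] [0.02166347 0.01976148 0.02995385] [[-0.01623029 -0.02616409  0.00091602]
 [-0.0098847  -0.00989352  0.01396943]
 [ 0.01899362  0.01766451  0.02465567]]
-0.005 18 [ 0.0039592  -0.00223385] 0.0019757665192315674
0.003 23 [ 0.00327117 -0.00667745] 0.0019916046238158277
0.0 61 [ 0.00356002 -0.004344  ] 0.002560232915277518
finger 15 [-0.00591711 -0.03394532  0.01238193] [ 0.00451662 -0.02623895  0.01881549] [ 0.00130761 -0.03121448  0.01559498]
179 327 327 [-0.0107  0.0178  0.03  ] [-0.0107  0.0178  0.03  ]
181 327 327 [-0.0104  0.0191  0.0239] [-0.0104  0.0191  0.0239]
183 327 327 [-0.0108  0.0173  0.02  ] [-0.0108  0.0173  0.02  ]
185 327 330 [-0.0104  0.0188  0.0136] [-0.0048  0.0144  0.0159]
187 327 330 [-0.0125  0.0085  0.0159] [-0.0064  0.0068  0.0162]
189 326 344 [-0.016   0.002   0.0157] [ 0.0215 -0.0046  0.0152]
191 326 344 [-0.0164 -0.0001  0.012 ] [ 0.0213 -0.006   0.0111]
193 326 344 [-0.0174 -0.0048  0.0103] [ 0.021  -0.0078  0.0071]
195 326 332 [-0.0173 -0.0048  0.0051] [-0.009  -0.0253  0.0188]
197 327 343 [-0.015  -0.0042 -0.001 ] [ 0.0178 -0.013   0.0008]
199 329 341 [-0.0124 -0.0127 -0.0004] [ 0.0105 -0.0252  0.0055]
201 332 335 [-0.0085 -0.0244  0.0025] [-0.002  -0.024   0.0013]
```

```bash
python3 -m pendant '[{"jaw":-0.4,"tx":-0.5,"ty":6,"tz":2,"ax":0,"ay":-8,"az":0.4},{"jaw":-0.4,"tx":-0.5,"ty":12,"tz":2,"ax":0.2,"ay":-16,"az":0.8},{"jaw":-0.4,"tx":-0.5,"ty":18,"tz":2,"ax":0.3,"ay":-24,"az":1.2},{"jaw":-0.4,"tx":-0.5,"ty":23.7,"tz":2,"ax":0.4,"ay":-30,"az":1.4},{"jaw":-0.4,"tx":-0.5,"ty":23.7,"tz":2,"ax":0.4,"ay":-30,"az":1.4},{"jaw":-0.4,"tx":-0.5,"ty":23.7,"tz":2,"ax":0.4,"ay":-30,"az":1.4},{"jaw":-0.4,"tx":-0.5,"ty":23.7,"tz":2,"ax":0.4,"ay":-30,"az":1.4},{"jaw":-0.4,"tx":-0.5,"ty":23.7,"tz":2,"ax":0.4,"ay":-30,"az":1.4}]'; python3 -c "
from h import *
s,R=quat_pose();print(s['position'],s['qpos'].round(2),R.as_matrix()[:,2], R.as_matrix()[:,1])
pre=np.array([.5378,.1625,.168]);print((pre-s['position'])*100)"
```

```text
clock: 5.28
position: [0.5218, 0.1609, 0.2412]
ee_rot: [0.259, -0.01, 0.966, 0.003]
contact_force: [0.6, 0.1, -1.5]
width: 0.0381
gripper_force: 41.8
[0.52180535 0.1609408  0.24120505] [ 0.25 -0.    1.95 -0.17  0.69 -1.24] [ 0.49945684  0.01106244 -0.86626814] [-2.09752148e-02  9.99779769e-01  6.73914845e-04]
[ 1.59946512  0.15592003 -7.3205051 ]
```

```bash
python3 -m pendant '[{"jaw":-0.4,"tx":0.8,"ty":0.15,"tz":-3.6,"ax":0,"ay":0,"az":0},{"jaw":-0.4,"tx":1.6,"ty":0.15,"tz":-7.3,"ax":0,"ay":0,"az":0},{"jaw":-0.4,"tx":1.6,"ty":0.15,"tz":-7.3,"ax":0,"ay":0,"az":0},{"jaw":-0.4,"tx":1.6,"ty":0.15,"tz":-7.3,"ax":0,"ay":0,"az":0},{"jaw":-0.4,"tx":1.6,"ty":0.15,"tz":-7.3,"ax":0,"ay":0,"az":0}]'; python3 - <<'E'
from h import *
s,R=quat_pose();print(s['position'],s['contact_force'])
d=grab('side'); cv2.imwrite('pics/pre.png',cv2.resize(d['pixels'][130:210,285:385],None,fx=7,fy=7,interpolation=cv2.INTER_CUBIC))
T=np.asarray(d['pose'])
for n,p in(('sh',[.561,.1631,.1318]),('tip',[.553,.1629,.1456])):
    q=T[:3,:3].T@(np.array(p)-T[:3,3]); print(n,(q[0]/q[2]*d['fx']+d['cx']-285)*7,(q[1]/q[2]*d['fy']+d['cy']-130)*7)
E
```

```text
clock: 5.9
position: [0.5382, 0.1643, 0.1706]
ee_rot: [0.261, -0.011, 0.965, 0.004]
contact_force: [-0.2, 0.1, -1.2]
width: 0.0375
gripper_force: 41.8
[0.53819127 0.16431668 0.17057958] [-0.19796413  0.06438036 -1.19402584]
sh 294.90989293311054 261.6256429954465
tip 274.48810480708045 233.32045536523052
```

View pics/pre.png

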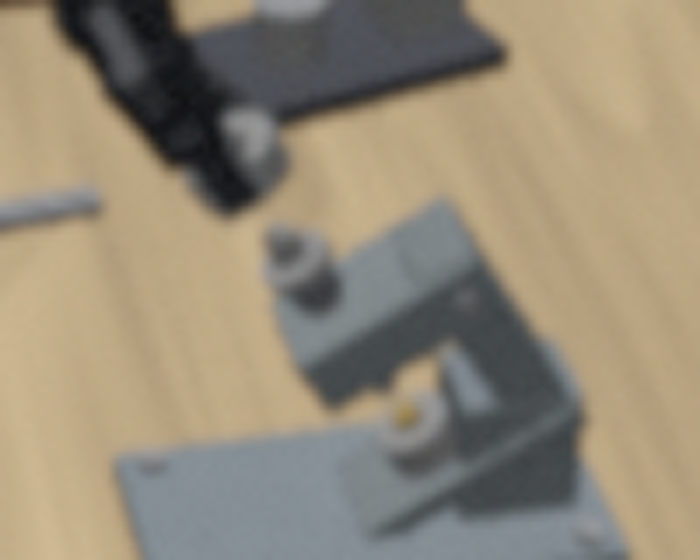

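The collar's lower face is centred at about (243,190), on the line through the stem tip (277,235) and shoulder (297,258). I'm inserting now.

```bash
python3 -m pendant '[{"jaw":-0.4,"tx":0.2,"ty":-0.1,"tz":-0.4,"ax":0,"ay":0,"az":0},{"jaw":-0.4,"tx":0.7,"ty":-0.1,"tz":-1.2,"ax":0,"ay":0,"az":0},{"jaw":-0.4,"tx":1.2,"ty":-0.1,"tz":-2.1,"ax":0,"ay":0,"az":0},{"jaw":-0.4,"tx":1.4,"ty":-0.1,"tz":-2.5,"ax":0,"ay":0,"az":0},{"jaw":-0.4,"tx":1.4,"ty":-0.1,"tz":-2.5,"ax":0,"ay":0,"az":0},{"jaw":-0.4,"tx":1.4,"ty":-0.1,"tz":-2.5,"ax":0,"ay":0,"az":0}]'
```

```text
clock: 6.7
position: [0.551, 0.1633, 0.1433]
ee_rot: [0.259, -0.012, 0.966, 0.004]
contact_force: [0.0, -0.1, -1.4]
width: 0.038
gripper_force: 41.8
```

```bash
python3 -m pendant '[{"jaw":-0.4,"tx":0.2,"ty":0,"tz":-0.35,"ax":0,"ay":0,"az":0},{"jaw":-0.4,"tx":0.4,"ty":0,"tz":-0.7,"ax":0,"ay":0,"az":0},{"jaw":-0.4,"tx":0.45,"ty":0,"tz":-0.78,"ax":0,"ay":0,"az":0},{"jaw":-0.4,"tx":0.45,"ty":0,"tz":-0.78,"ax":0,"ay":0,"az":0}]'
python3 -m pendant '[{"jaw":-0.4,"tx":0.05,"ty":0,"tz":-0.09,"ax":0,"ay":0,"az":0},{"jaw":-0.4,"tx":0.05,"ty":0,"tz":-0.09,"ax":0,"ay":0,"az":0}]'
```

```text
clock: 7.2
position: [0.5554, 0.1633, 0.1354]
ee_rot: [0.259, -0.012, 0.966, 0.004]
contact_force: [0.4, 0.7, -1.8]
width: 0.0377
gripper_force: 41.8
clock: 7.45
position: [0.5558, 0.1633, 0.1349]
ee_rot: [0.259, -0.012, 0.966, 0.004]
contact_force: [-3.3, 1.3, 2.5]
width: 0.0375
gripper_force: 42.2
```

```bash
python3 -m pendant '[{"jaw":0,"tx":0,"ty":0,"tz":0,"ax":0,"ay":0,"az":0},{"jaw":0.6,"tx":0,"ty":0,"tz":0,"ax":0,"ay":0,"az":0},{"jaw":0.6,"tx":0,"ty":0,"tz":0,"ax":0,"ay":0,"az":0},{"jaw":0.6,"tx":-1,"ty":0,"tz":1.7,"ax":0,"ay":0,"az":0},{"jaw":0.6,"tx":-3,"ty":-0.1,"tz":5.2,"ax":0,"ay":0,"az":0},{"jaw":-1,"tx":-4,"ty":-0.1,"tz":6.9,"ax":0,"ay":0,"az":0},{"jaw":-1,"tx":-4,"ty":-0.1,"tz":6.9,"ax":0,"ay":0,"az":0},{"jaw":-1,"tx":-4,"ty":-0.1,"tz":6.9,"ax":0,"ay":0,"az":0},{"jaw":-1,"tx":-4,"ty":-0.1,"tz":6.9,"ax":0,"ay":0,"az":0},{"jaw":-1,"tx":-4,"ty":-0.1,"tz":6.9,"ax":0,"ay":0,"az":0}]' 30; python3 - <<'E'
from h import *
s,R=quat_pose();print(s['position'],s['contact_force'],R.as_matrix()[:,2])
d=grab('side'); a=cv2.resize(d['pixels'][130:210,285:385],None,fx=5,fy=5,interpolation=cv2.INTER_CUBIC)
d=grab('top'); b=cv2.resize(d['pixels'][155:235,250:310],None,fx=5,fy=5,interpolation=cv2.INTER_CUBIC)
cv2.imwrite('pics/seat.png',np.hstack([a,b]))
E
```

```text
clock: 8.7
position: [0.5158, 0.1622, 0.2026]
ee_rot: [0.258, -0.012, 0.966, 0.003]
contact_force: [-0.0, 0.5, -0.3]
width: -0.0002
gripper_force: 0.0
[0.51582093 0.16216108 0.20260628] [-0.02655938  0.50582276 -0.33730136] [ 0.49837702  0.01254943 -0.86686957]
```

View pics/seat.png

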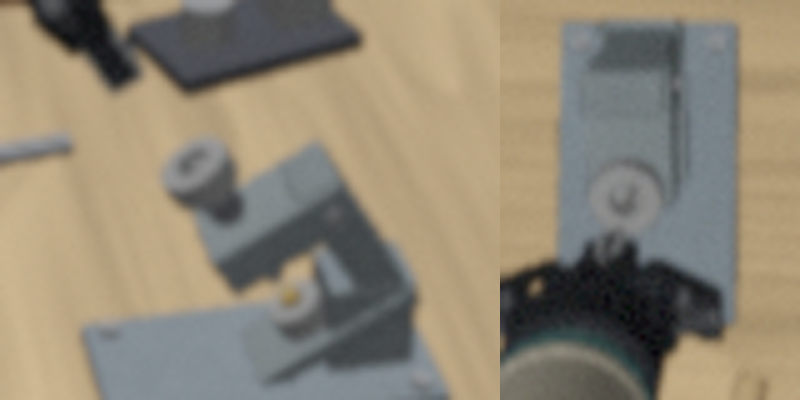

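Side crop: the collar sits square on the stem, with its top centre at about (198,165). Top crop: the collar is concentric with the stem at about (625,198). I'll open the tips to about 20 mm so that they land on the ring and not in the hole, then press.

```bash
python3 -m pendant '[{"jaw":-0.53,"tx":0.7,"ty":0.1,"tz":-0.7,"ax":0,"ay":0,"az":0},{"jaw":-0.53,"tx":1.8,"ty":0.1,"tz":-2.6,"ax":0,"ay":0,"az":0},{"jaw":-0.53,"tx":2.7,"ty":0.1,"tz":-4.1,"ax":0,"ay":0,"az":0},{"jaw":-0.53,"tx":3.1,"ty":0.1,"tz":-4.8,"ax":0,"ay":0,"az":0},{"jaw":-0.53,"tx":3.1,"ty":0.1,"tz":-4.8,"ax":0,"ay":0,"az":0},{"jaw":-0.53,"tx":3.1,"ty":0.1,"tz":-4.8,"ax":0,"ay":0,"az":0},{"jaw":-0.53,"tx":3.1,"ty":0.1,"tz":-4.8,"ax":0,"ay":0,"az":0}]' 80; cat > ax.py <<'E'
from h import *
s,R=quat_pose(); d=np.array([-.4998,-.0122,.866]); e=np.array([.866,.021,.5]); r=s['position']-np.array([.55,.1631,.1489])
print('above %.2f mm  e %.2f  y %.2f  Fd %.2f Fe %.2f Fy %.2f'%(1e3*r@d,1e3*r@e,1e3*r[1],s['contact_force']@d,s['contact_force']@e,s['contact_force'][1]), s['width'], s['moment'].round(2))
E
python3 ax.py
```

```text
clock: 9.68
position: [0.547, 0.1634, 0.1564]
ee_rot: [0.259, -0.012, 0.966, 0.004]
contact_force: [-1.0, 0.7, -0.2]
width: 0.0199
gripper_force: 0.0
above 7.94 mm  e 1.18  y 0.29  Fd 0.36 Fe -0.92 Fy 0.75 0.019909303433894993 [0.03 0.22 0.01]
```

```bash
python3 -m pendant '[{"jaw":-0.53,"tx":0.1,"ty":0,"tz":-0.3,"ax":0,"ay":0,"az":0},{"jaw":-0.53,"tx":0.2,"ty":0,"tz":-0.55,"ax":0,"ay":0,"az":0},{"jaw":-0.53,"tx":0.2,"ty":0,"tz":-0.55,"ax":0,"ay":0,"az":0},{"jaw":-0.53,"tx":0.2,"ty":0,"tz":-0.55,"ax":0,"ay":0,"az":0}]' >/dev/null; python3 ax.py
for i in 1 2 3; do :; done
python3 -m pendant '[{"jaw":-0.53,"tx":0.05,"ty":0,"tz":-0.09,"ax":0,"ay":0,"az":0},{"jaw":-0.53,"tx":0.05,"ty":0,"tz":-0.09,"ax":0,"ay":0,"az":0}]' >/dev/null; python3 ax.py
python3 -m pendant '[{"jaw":-0.53,"tx":0.05,"ty":0,"tz":-0.09,"ax":0,"ay":0,"az":0},{"jaw":-0.53,"tx":0.05,"ty":0,"tz":-0.09,"ax":0,"ay":0,"az":0}]' >/dev/null; python3 ax.py
```

```text
above 1.56 mm  e -0.36  y 0.20  Fd -0.15 Fe 0.21 Fy 0.05 0.02000391949645799 [ 0.    0.2  -0.01]
above 0.55 mm  e -0.34  y 0.18  Fd 0.64 Fe -0.75 Fy -0.29 0.020091268598292182 [-0.01  0.22  0.02]
above -0.26 mm  e -0.28  y 0.16  Fd 3.75 Fe -0.80 Fy -0.98 0.020036548117306686 [-0.09  0.31 -0.  ]
```

```bash
python3 -m pendant '[{"jaw":-0.53,"tx":0.05,"ty":0,"tz":-0.09,"ax":0,"ay":0,"az":0},{"jaw":-0.53,"tx":0.1,"ty":0,"tz":-0.17,"ax":0,"ay":0,"az":0},{"jaw":-0.53,"tx":0.1,"ty":0,"tz":-0.17,"ax":0,"ay":0,"az":0}]' >/dev/null; python3 ax.py
python3 -m pendant '[{"jaw":-0.53,"tx":0.05,"ty":0,"tz":-0.09,"ax":0,"ay":0,"az":0},{"jaw":-0.53,"tx":0.05,"ty":0,"tz":-0.09,"ax":0,"ay":0,"az":0}]' >/dev/null; python3 ax.py
python3 -m pendant '[{"jaw":-0.53,"tx":0.05,"ty":0,"tz":-0.09,"ax":0,"ay":0,"az":0},{"jaw":-0.53,"tx":0.05,"ty":0,"tz":-0.09,"ax":0,"ay":0,"az":0}]' >/dev/null; python3 ax.py
```

```text
above -2.39 mm  e -0.30  y 0.20  Fd 4.94 Fe -0.10 Fy -0.68 0.020104535930107297 [-0.1   0.31 -0.05]
above -3.44 mm  e -0.29  y 0.18  Fd 5.10 Fe -0.76 Fy -0.30 0.019847613843377354 [-0.03  0.33 -0.01]
above -4.46 mm  e -0.28  y 0.21  Fd 5.39 Fe -1.19 Fy -1.44 0.019847942759056485 [-0.01  0.35 -0.02]
```

```bash
cat >> ax.py <<'E'
import sys; sys.exit(int(s['contact_force']@d>11))
E
python3 -m pendant '[{"jaw":-0.53,"tx":0.04,"ty":0,"tz":-0.07,"ax":0,"ay":0,"az":0},{"jaw":-0.53,"tx":0.04,"ty":0,"tz":-0.07,"ax":0,"ay":0,"az":0}]' >/dev/null; python3 ax.py && python3 -m pendant '[{"jaw":-0.53,"tx":0.04,"ty":0,"tz":-0.07,"ax":0,"ay":0,"az":0},{"jaw":-0.53,"tx":0.04,"ty":0,"tz":-0.07,"ax":0,"ay":0,"az":0}]' >/dev/null && python3 ax.py && python3 -m pendant '[{"jaw":-0.53,"tx":0.04,"ty":0,"tz":-0.07,"ax":0,"ay":0,"az":0},{"jaw":-0.53,"tx":0.04,"ty":0,"tz":-0.07,"ax":0,"ay":0,"az":0}]' >/dev/null && python3 ax.py && python3 -m pendant '[{"jaw":-0.53,"tx":0.04,"ty":0,"tz":-0.07,"ax":0,"ay":0,"az":0},{"jaw":-0.53,"tx":0.04,"ty":0,"tz":-0.07,"ax":0,"ay":0,"az":0}]' >/dev/null && python3 ax.py
```

```text
above -5.24 mm  e -0.30  y 0.21  Fd 5.37 Fe -0.11 Fy -0.84 0.020175440887752645 [-0.06  0.36  0.03]
above -6.02 mm  e -0.29  y 0.22  Fd 6.82 Fe -0.71 Fy -0.42 0.020023081189730986 [ 0.01  0.33 -0.01]
above -6.77 mm  e -0.32  y 0.24  Fd 7.65 Fe -0.53 Fy 0.80 0.019880015696624027 [-0.02  0.3  -0.02]
above -7.54 mm  e -0.31  y 0.23  Fd 7.58 Fe -0.50 Fy 0.59 0.019903934476709927 [-0.05  0.36 -0.04]
```

```bash
python3 -m pendant '[{"jaw":-0.53,"tx":0.04,"ty":0,"tz":-0.07,"ax":0,"ay":0,"az":0},{"jaw":-0.53,"tx":0.04,"ty":0,"tz":-0.07,"ax":0,"ay":0,"az":0}]' >/dev/null; python3 ax.py && python3 -m pendant '[{"jaw":-0.53,"tx":0.04,"ty":0,"tz":-0.07,"ax":0,"ay":0,"az":0},{"jaw":-0.53,"tx":0.04,"ty":0,"tz":-0.07,"ax":0,"ay":0,"az":0}]' >/dev/null && python3 ax.py && python3 -m pendant '[{"jaw":-0.53,"tx":0.04,"ty":0,"tz":-0.07,"ax":0,"ay":0,"az":0},{"jaw":-0.53,"tx":0.04,"ty":0,"tz":-0.07,"ax":0,"ay":0,"az":0}]' >/dev/null && python3 ax.py && python3 -m pendant '[{"jaw":-0.53,"tx":0.04,"ty":0,"tz":-0.07,"ax":0,"ay":0,"az":0},{"jaw":-0.53,"tx":0.04,"ty":0,"tz":-0.07,"ax":0,"ay":0,"az":0}]' >/dev/null && python3 ax.py
```

```text
above -8.30 mm  e -0.30  y 0.25  Fd 7.59 Fe -0.31 Fy 0.49 0.02009433672145539 [ 0.04  0.33 -0.03]
above -8.53 mm  e -0.29  y 0.25  Fd 13.68 Fe -2.44 Fy -0.74 0.0203692898135778 [-0.03  0.49  0.02]
```

The force jumps from 7.6 to 13.7 N while the travel stalls, so this is the stop. I'll add a slight push to confirm it, then hold.

```bash
python3 -m pendant '[{"jaw":-0.53,"tx":0.02,"ty":0,"tz":-0.03,"ax":0,"ay":0,"az":0},{"jaw":-0.53,"tx":0.02,"ty":0,"tz":-0.03,"ax":0,"ay":0,"az":0}]' >/dev/null; python3 ax.py; python3 -m pendant '[{"jaw":-0.53,"tx":0,"ty":0,"tz":0,"ax":0,"ay":0,"az":0},{"jaw":-0.53,"tx":0,"ty":0,"tz":0,"ax":0,"ay":0,"az":0},{"jaw":-0.53,"tx":0,"ty":0,"tz":0,"ax":0,"ay":0,"az":0},{"jaw":-0.53,"tx":0,"ty":0,"tz":0,"ax":0,"ay":0,"az":0},{"jaw":-0.53,"tx":0,"ty":0,"tz":0,"ax":0,"ay":0,"az":0},{"jaw":-0.53,"tx":0,"ty":0,"tz":0,"ax":0,"ay":0,"az":0},{"jaw":-0.53,"tx":0,"ty":0,"tz":0,"ax":0,"ay":0,"az":0},{"jaw":-0.53,"tx":0,"ty":0,"tz":0,"ax":0,"ay":0,"az":0},{"jaw":-0.53,"tx":0,"ty":0,"tz":0,"ax":0,"ay":0,"az":0}]'|head -1; python3 ax.py
```

```text
above -8.56 mm  e -0.24  y 0.24  Fd 17.05 Fe -1.68 Fy -0.81 0.01997253917078513 [-0.05  0.6   0.06]
clock: 14.42
above -8.58 mm  e -0.27  y 0.25  Fd 17.06 Fe -1.92 Fy -0.44 0.020219108297237037 [-0.03  0.66  0.02]
```

Firmly at the stop with a steady 17 N. I'll hold for 1.25 s more, then retract slowly along the slope.

```bash
python3 -m pendant '[{"jaw":-0.53,"tx":0,"ty":0,"tz":0,"ax":0,"ay":0,"az":0},{"jaw":-0.53,"tx":0,"ty":0,"tz":0,"ax":0,"ay":0,"az":0},{"jaw":-0.53,"tx":0,"ty":0,"tz":0,"ax":0,"ay":0,"az":0},{"jaw":-0.53,"tx":0,"ty":0,"tz":0,"ax":0,"ay":0,"az":0},{"jaw":-0.53,"tx":0,"ty":0,"tz":0,"ax":0,"ay":0,"az":0},{"jaw":-0.53,"tx":0,"ty":0,"tz":0,"ax":0,"ay":0,"az":0},{"jaw":-0.53,"tx":0,"ty":0,"tz":0,"ax":0,"ay":0,"az":0},{"jaw":-0.53,"tx":0,"ty":0,"tz":0,"ax":0,"ay":0,"az":0},{"jaw":-0.53,"tx":0,"ty":0,"tz":0,"ax":0,"ay":0,"az":0},{"jaw":-0.53,"tx":0,"ty":0,"tz":0,"ax":0,"ay":0,"az":0}]'|head -1; python3 ax.py
python3 -m pendant '[{"jaw":-0.53,"tx":-0.1,"ty":0,"tz":0.17,"ax":0,"ay":0,"az":0},{"jaw":-0.53,"tx":-0.2,"ty":0,"tz":0.35,"ax":0,"ay":0,"az":0},{"jaw":-0.53,"tx":-0.3,"ty":0,"tz":0.52,"ax":0,"ay":0,"az":0},{"jaw":-0.53,"tx":-0.4,"ty":0,"tz":0.69,"ax":0,"ay":0,"az":0},{"jaw":-0.53,"tx":-0.5,"ty":0,"tz":0.87,"ax":0,"ay":0,"az":0},{"jaw":-0.53,"tx":-0.7,"ty":0,"tz":1.2,"ax":0,"ay":0,"az":0},{"jaw":-0.53,"tx":-1.5,"ty":0,"tz":2.6,"ax":0,"ay":0,"az":0},{"jaw":-0.53,"tx":-4,"ty":-0.1,"tz":6.9,"ax":0,"ay":0,"az":0},{"jaw":-0.53,"tx":-6,"ty":-0.1,"tz":10.4,"ax":0,"ay":0,"az":0},{"jaw":-0.53,"tx":-6,"ty":-0.1,"tz":10.4,"ax":0,"ay":0,"az":0}]'
python3 - <<'E'
from h import *
d=grab('side'); a=cv2.resize(d['pixels'][130:210,285:385],None,fx=5,fy=5,interpolation=cv2.INTER_CUBIC)
d=grab('top'); b=cv2.resize(d['pixels'][155:235,250:310],None,fx=5,fy=5,interpolation=cv2.INTER_CUBIC)
cv2.imwrite('pics/end.png',np.hstack([a,b]))
E
```

```text
clock: 15.68
above -8.60 mm  e -0.28  y 0.26  Fd 16.20 Fe -1.29 Fy -0.12 0.020441035551203742 [0.02 0.62 0.04]
clock: 16.92
position: [0.4951, 0.1629, 0.2479]
ee_rot: [0.262, -0.012, 0.965, 0.005]
contact_force: [0.9, 0.4, -0.7]
width: 0.0201
gripper_force: 0.0
```

View pics/end.png

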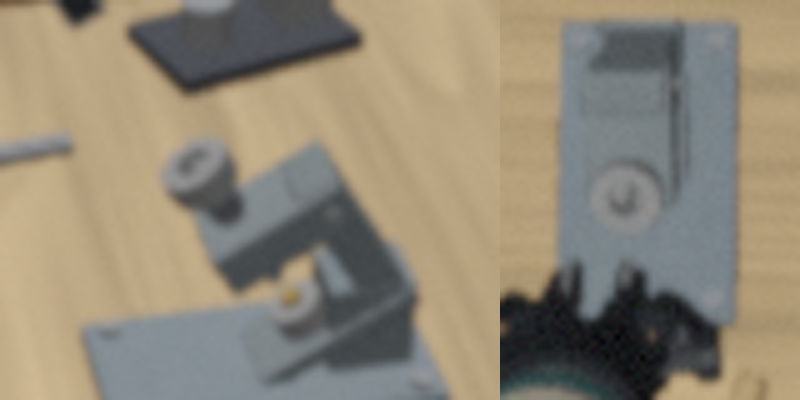

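The collar is back at the same place, (198,165) side and (625,198) top. It's fully up and seated, and the gripper is clear.

```bash
python3 -c "
from rig import manip
print(manip.sign_off())"
```

```text
the job is handed in; nothing more can be done
None
```

The job is handed in at about 17 s: the collar was slid onto the shoulder and let go, pressed about 8.5 mm to the stop, and held there for over 2 s at about 17 N; the last pictures show it back up and still seated, with the gripper clear.

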